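Turn round the row of centring pieces

TASK

The welding station takes its four steel centring pieces from the other end, so move them from the wooden rack to the empty aluminium rack in reverse order: the piece at the left end of the wooden rack goes into the right-hand end pocket of the aluminium rack, the second from the left into the second from the right, and so on. Set each piece down, without dropping it, upright on the floor of its own pocket, and leave the glue bottle and the roll of tape where they are.

Things in the scene. Friction and masses are not known exactly. Their poses are not given: they have to be found in the camera images.
- stepped_pin_mid (a point): Stepped pin, 84 mm tall: a shaft 16 mm in diameter up to 61 mm above the foot's underside, then a thin tip 10 mm in diameter. Plain bright steel, upright, on a round foot 28 mm in diameter and 6 mm thick; nothing above is wider than the part that is gripped. This point lies on its axis, half-way up; its z axis points up to its top.
- dome_plug_mid (a point): Dome-topped plug, 68 mm tall, 24 mm in diameter, with a hemispherical top. Plain bright steel, upright, on a round foot 28 mm in diameter and 6 mm thick; nothing above is wider than the part that is gripped. This point lies on its axis, half-way up; its z axis points up to its top.
- sleeve_mid (a point): Sleeve, 72 mm tall, outside diameter 27 mm, with an open bore 17 mm wide at the top. Plain bright steel, upright, on a round foot 28 mm in diameter and 6 mm thick; nothing above is wider than the part that is gripped. This point lies on its axis, half-way up; its z axis points up to its top.
- square_post_mid (a point): Square post, 78 mm tall, 21 mm square (the flats face along its own x and y axes, and at the start lie within about 0.1 rad of square to the wooden rack), flat top. Plain bright steel, upright, on a round foot 28 mm in diameter and 6 mm thick; nothing above is wider than the part that is gripped. This point lies on its axis, half-way up; its z axis points up to its top.
- wooden_rack: Wooden rack, fixed: a plate 75 mm (its x) by 235 mm (its y) by 14 mm high with a row of four round pockets 44 mm in diameter and 10 mm deep (pocket floor 4 mm above the underside). Origin: centre of the underside, on the bench. The pockets' centres lie on its y axis at y = +82.5, +27.5, -27.5 and -82.5 mm, which is left to right as the robot sees it. At the start one steel piece stands in each pocket, in any order.
- metal_rack: Aluminium rack, fixed, beside the wooden one (left or right of it) and roughly in line with it, with the same sizes, pockets and axes as the wooden rack: pockets at y = +82.5, +27.5, -27.5, -82.5 mm of its own y axis, left to right as the robot sees it. Empty at the start. Origin: centre of the underside, on the bench.
- bottle: Small white glue bottle with an orange tip, 36 mm in diameter and 104 mm tall, standing loose behind the aluminium rack. Origin: centre of its underside. A bystander.
- tape: Roll of masking tape, 96 mm in diameter and 24 mm high, lying loose in front of the racks. Origin: centre of its underside. A bystander.
Mind the look-alikes: they are no part of the job. What is shaped like the part that bears sleeve_mid but green or yellow is not meant.

How it is judged (in metres and radians):
At the end, for the whole second after the job is handed in: Each pocket of the aluminium rack holds the piece from the mirrored pocket of the wooden rack (left end to right end and so on): within 12 mm of the pocket's centre along each rack axis, on the pocket floor (height within 3 mm), upright within 0.12 rad, at rest (under 0.02 m/s) (x of stepped_pin_mid in the frame of metal_rack between -0.012 and 0.012 m and z of stepped_pin_mid in the frame of metal_rack between 0.043 and 0.049 m and angle between each of stepped_pin_mid, dome_plug_mid, sleeve_mid, square_post_mid's own z axis and vertical below 0.12 rad and ((y of stepped_pin_mid in the frame of metal_rack between 0.0705 and 0.0945 m and ((y of wooden_rack in the frame of metal_rack above 0 m and distance of stepped_pin_mid from where it was at the start of the episode between 0.03 and 0.1162 m) or (y of wooden_rack in the frame of metal_rack below 0 m and distance of stepped_pin_mid from where it was at the start of the episode between 0.3881 and 0.6 m))) or (y of stepped_pin_mid in the frame of metal_rack between 0.0155 and 0.0395 m and ((y of wooden_rack in the frame of metal_rack above 0 m and distance of stepped_pin_mid from where it was at the start of the episode between 0.1692 and 0.2237 m) or (y of wooden_rack in the frame of metal_rack below 0 m and distance of stepped_pin_mid from where it was at the start of the episode between 0.2784 and 0.3332 m))) or (y of stepped_pin_mid in the frame of metal_rack between -0.0395 and -0.0155 m and ((y of wooden_rack in the frame of metal_rack above 0 m and distance of stepped_pin_mid from where it was at the start of the episode between 0.2784 and 0.3332 m) or (y of wooden_rack in the frame of metal_rack below 0 m and distance of stepped_pin_mid from where it was at the start of the episode between 0.1692 and 0.2237 m))) or (y of stepped_pin_mid in the frame of metal_rack between -0.0945 and -0.0705 m and ((y of wooden_rack in the frame of metal_rack above 0 m and distance of stepped_pin_mid from where it was at the start of the episode between 0.3881 and 0.6 m) or (y of wooden_rack in the frame of metal_rack below 0 m and distance of stepped_pin_mid from where it was at the start of the episode between 0.03 and 0.1162 m)))) and x of dome_plug_mid in the frame of metal_rack between -0.012 and 0.012 m and z of dome_plug_mid in the frame of metal_rack between 0.035 and 0.041 m and ((y of dome_plug_mid in the frame of metal_rack between 0.0705 and 0.0945 m and ((y of wooden_rack in the frame of metal_rack above 0 m and distance of dome_plug_mid from where it was at the start of the episode between 0.03 and 0.1162 m) or (y of wooden_rack in the frame of metal_rack below 0 m and distance of dome_plug_mid from where it was at the start of the episode between 0.3881 and 0.6 m))) or (y of dome_plug_mid in the frame of metal_rack between 0.0155 and 0.0395 m and ((y of wooden_rack in the frame of metal_rack above 0 m and distance of dome_plug_mid from where it was at the start of the episode between 0.1692 and 0.2237 m) or (y of wooden_rack in the frame of metal_rack below 0 m and distance of dome_plug_mid from where it was at the start of the episode between 0.2784 and 0.3332 m))) or (y of dome_plug_mid in the frame of metal_rack between -0.0395 and -0.0155 m and ((y of wooden_rack in the frame of metal_rack above 0 m and distance of dome_plug_mid from where it was at the start of the episode between 0.2784 and 0.3332 m) or (y of wooden_rack in the frame of metal_rack below 0 m and distance of dome_plug_mid from where it was at the start of the episode between 0.1692 and 0.2237 m))) or (y of dome_plug_mid in the frame of metal_rack between -0.0945 and -0.0705 m and ((y of wooden_rack in the frame of metal_rack above 0 m and distance of dome_plug_mid from where it was at the start of the episode between 0.3881 and 0.6 m) or (y of wooden_rack in the frame of metal_rack below 0 m and distance of dome_plug_mid from where it was at the start of the episode between 0.03 and 0.1162 m)))) and x of sleeve_mid in the frame of metal_rack between -0.012 and 0.012 m and z of sleeve_mid in the frame of metal_rack between 0.037 and 0.043 m and ((y of sleeve_mid in the frame of metal_rack between 0.0705 and 0.0945 m and ((y of wooden_rack in the frame of metal_rack above 0 m and distance of sleeve_mid from where it was at the start of the episode between 0.03 and 0.1162 m) or (y of wooden_rack in the frame of metal_rack below 0 m and distance of sleeve_mid from where it was at the start of the episode between 0.3881 and 0.6 m))) or (y of sleeve_mid in the frame of metal_rack between 0.0155 and 0.0395 m and ((y of wooden_rack in the frame of metal_rack above 0 m and distance of sleeve_mid from where it was at the start of the episode between 0.1692 and 0.2237 m) or (y of wooden_rack in the frame of metal_rack below 0 m and distance of sleeve_mid from where it was at the start of the episode between 0.2784 and 0.3332 m))) or (y of sleeve_mid in the frame of metal_rack between -0.0395 and -0.0155 m and ((y of wooden_rack in the frame of metal_rack above 0 m and distance of sleeve_mid from where it was at the start of the episode between 0.2784 and 0.3332 m) or (y of wooden_rack in the frame of metal_rack below 0 m and distance of sleeve_mid from where it was at the start of the episode between 0.1692 and 0.2237 m))) or (y of sleeve_mid in the frame of metal_rack between -0.0945 and -0.0705 m and ((y of wooden_rack in the frame of metal_rack above 0 m and distance of sleeve_mid from where it was at the start of the episode between 0.3881 and 0.6 m) or (y of wooden_rack in the frame of metal_rack below 0 m and distance of sleeve_mid from where it was at the start of the episode between 0.03 and 0.1162 m)))) and x of square_post_mid in the frame of metal_rack between -0.012 and 0.012 m and z of square_post_mid in the frame of metal_rack between 0.04 and 0.046 m and ((y of square_post_mid in the frame of metal_rack between 0.0705 and 0.0945 m and ((y of wooden_rack in the frame of metal_rack above 0 m and distance of square_post_mid from where it was at the start of the episode between 0.03 and 0.1162 m) or (y of wooden_rack in the frame of metal_rack below 0 m and distance of square_post_mid from where it was at the start of the episode between 0.3881 and 0.6 m))) or (y of square_post_mid in the frame of metal_rack between 0.0155 and 0.0395 m and ((y of wooden_rack in the frame of metal_rack above 0 m and distance of square_post_mid from where it was at the start of the episode between 0.1692 and 0.2237 m) or (y of wooden_rack in the frame of metal_rack below 0 m and distance of square_post_mid from where it was at the start of the episode between 0.2784 and 0.3332 m))) or (y of square_post_mid in the frame of metal_rack between -0.0395 and -0.0155 m and ((y of wooden_rack in the frame of metal_rack above 0 m and distance of square_post_mid from where it was at the start of the episode between 0.2784 and 0.3332 m) or (y of wooden_rack in the frame of metal_rack below 0 m and distance of square_post_mid from where it was at the start of the episode between 0.1692 and 0.2237 m))) or (y of square_post_mid in the frame of metal_rack between -0.0945 and -0.0705 m and ((y of wooden_rack in the frame of metal_rack above 0 m and distance of square_post_mid from where it was at the start of the episode between 0.3881 and 0.6 m) or (y of wooden_rack in the frame of metal_rack below 0 m and distance of square_post_mid from where it was at the start of the episode between 0.03 and 0.1162 m)))) and linear speed of each of stepped_pin, dome_plug, sleeve, square_post below 0.02 m/s); the robot touches nothing.
It fails at once if the glue bottle or the roll of tape is pushed more than 3 cm (distance of any of bottle, tape from where it was at the start of the episode above 0.03 m).
It fails at once if a steel piece is dropped (falls free for more than about 2 cm) ((contact force between the fingers and stepped_pin below 0.05 N and linear speed of stepped_pin above 0.65 m/s) or (contact force between the fingers and dome_plug below 0.05 N and linear speed of dome_plug above 0.65 m/s) or (contact force between the fingers and sleeve below 0.05 N and linear speed of sleeve above 0.65 m/s) or (contact force between the fingers and square_post below 0.05 N and linear speed of square_post above 0.65 m/s)).
It also fails if it takes over 106 s, if anything falls off the work surface, if the arm or the gripper's body presses on something with over 40 N, if the wrist force passes 120 N, or if a joint passes its speed limit or range.

ROBOT

A 6-joint arm with a two-finger parallel gripper is mounted at the origin on a cart in front of the work surface, level with it; the furniture and walls round the work are solid. World frame = base frame: x ahead of the robot, y to its left, z up, the work surface at z = 0. Lengths are in m, angles in degrees, forces in N, time in s.
With the tool pointing down it reaches from about 0.275 to 0.975 m from the base axis. Payload 8.4 kg.
Tool frame: the origin (TCP) lies on the centre line of the jaws, within the pads' length; the fingertips stand 11 mm ahead of it and the grasp point (between the pads) lies 8 mm behind it; z points along the fingers, y is the line along which they close (so a half turn about z gives the same grasp; the last joint's range is limited). The gripper opens to 92 mm and grips with 3 to 60 N. Pads are 20 mm wide; open, the fingers measure 128 mm over their backs; the gripper's body (75 mm by 189 mm) begins 69 mm behind the grasp point.
Start: joints at [-70.955, 20.225, 93.587, -0, 66.188, -0.138], TCP at [0.205, -0.59, 0.226] pointing down, gripper open.
Joint ranges: [-150.9, 150.9], [-52.94, 120.26], [3.33, 152.33], [-74.26, 254.26], [0, 154.13], [-172.89, 172.89]. Speed limits (degrees/s): [127.2, 127.2, 159.86, 180, 180, 180].

INTERFACE

Orientations are given as a 3x3 rotation matrix whose columns are the frame's x, y, z axes.
In Python, from station import read_state, optics, hand_in gives the robot as it stands.
- The arm moves only by the tool servo_tool, never from a script. Its argument "series" is one flat list of numbers, 7 for each row, row after row: the opening in per cent of the stroke, from 0 (shut) to 100 (fully open), then the shift along the tool's x, y, z in mm, then the turn, a rotation vector about the tool's x, y, z in degrees. A call has 1 to 5 rows; each row is the pose to reach, as a shift and turn from the pose commanded when the call began, along the tool's axes at that moment; what a row does not reach only later rows make up. A row lasts 1/8 s, in which the tool goes at most 62.5 mm and 10.7 degrees, less where a joint would pass 70% of its speed; a pose out of reach is approached as far as the arm can. A call with a gripper value outside its range is refused whole. The fingers move at their own pace and stop on an object; "force" is the grip in N (left out, the last holds). Time passes only in rows, so rows that repeat a pose let the fingers close. It gives the time, the measured TCP pose, the force, the opening and the grip force at its end, in the units of the state.
- read_state(): the state, without advancing time (a new reading comes with each control period).
- optics.camera(name): name is "scene" or "side" or "wrist"; returns the picture (480x640x3 uint8, red, green, blue); there is no depth.
- optics.camera_info(name): a dict with "camera_matrix" (3x3 intrinsics, pixels), "extrinsics" (4x4, takes a point from world to camera coordinates). Camera axes: x right, y down, z forward; pixel columns grow to the right and rows downward; lengths in m; the calibration is good to about 2 mm. A picture is of the moment at which its call begins: read the wrist's pose just before it. camera_info takes no time and is no camera call; for the wrist camera it gives the pose at the moment of the call.
- hand_in(): hands the job in; it is judged then, once.
The state is a dict: "t": time; "joints": joint angles; "dq": joint speeds; "joint_torque": joint torques, N m; "eef_pos": TCP position; "tool_rot": TCP orientation; "contact_force": force on the tool from outside, world axes, zero at the start; "moment": the same for the moment, N m; "opening": opening from 0.0 (shut) to 1.0 (fully open); "grip_force": force on a finger pad.
Only numpy, scipy, OpenCV 4.12 (cv2) and the standard library are available. Lean on these libraries where they do the work, as an engineer would, in place of code of your own. Each camera call takes 0.05 s, during which the arm holds its last target. There are 200 camera calls.

## Working session

There is one attempt and no reset: what is moved stays moved. The work goes in short steps, Python scripts to look and compute and a tool call to move; the robot and the scene stay as the last step left them, time stands still between calls to the robot, and variables do not carry over. Pictures are saved under pics/ and viewed, at most 14 in all, crops included, and the job is handed in when it is done.

Besides the shell and the picture viewer there is one more tool, called after "Request:" as a command line: name --argument value ..., lists and objects as JSON in quotes. servo_tool: Moves the arm, as the interface text tells. Its arguments: {"type":"object","properties":{"series":{"type":"array"},"force":{"type":"number"}},"required":["series"]}

```bash
mkdir -p pics
python3 - <<'E'
from station import read_state, optics
import cv2,numpy as np
s=read_state();print(s['t'],s['eef_pos'],np.round(s['tool_rot'],3),s['opening'])
for n in ['scene','side']:
    cv2.imwrite(f'pics/{n}0.png',optics.camera(n)[:,:,::-1])
    i=optics.camera_info(n);print(n,np.round(i['camera_matrix'],1).tolist(),np.round(i['extrinsics'],3).tolist())
E
```

```text
0.0 [ 0.20522039 -0.58982388  0.2248454 ] [[ 0.944  0.329 -0.   ]
 [ 0.329 -0.944  0.001]
 [ 0.    -0.001 -1.   ]] 1.0015477261671297
scene [[539.3, 0.0, 327.2], [0.0, 539.3, 244.2], [0.0, 0.0, 1.0]] [[0.652, -0.758, -0.016, -0.349], [-0.316, -0.253, -0.914, 0.228], [0.689, 0.601, -0.405, 0.698], [0.0, 0.0, 0.0, 1.0]]
side [[447.6, 0.0, 313.0], [0.0, 447.6, 236.8], [0.0, 0.0, 1.0]] [[-0.905, -0.425, 0.0, 0.496], [-0.273, 0.581, -0.767, 0.178], [0.326, -0.694, -0.642, 0.726], [0.0, 0.0, 0.0, 1.0]]
```

View pics/scene0.png

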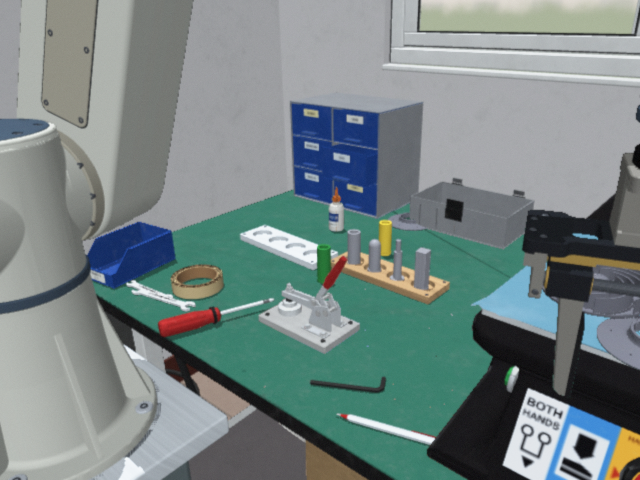

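View pics/side0.png

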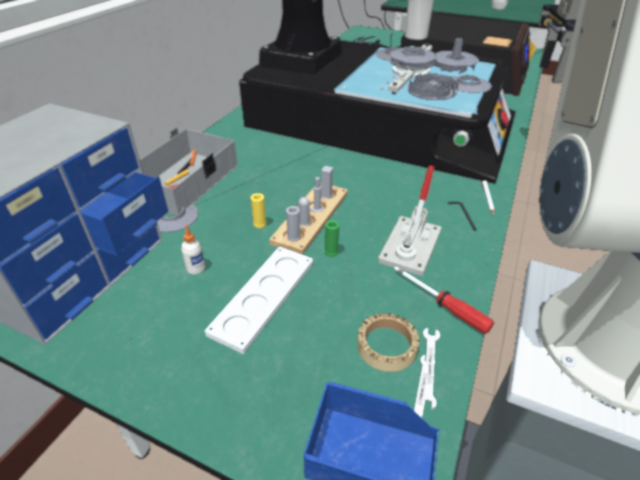

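The scene view shows the white aluminium rack at about (290,246) and the wooden rack at (400,275). From left to right the pieces are sleeve (354,245), dome plug (375,255), stepped pin (398,258) and square post (422,268). Candidates for the sleeve are the steel one at (354,245), green at (323,262) and yellow at (385,238). I choose the steel one. Next I check it in a close crop.

Run:
```python
import cv2,numpy as np
a=cv2.imread('pics/scene0.png')[200:310,230:460]; b=cv2.imread('pics/side0.png')[155:355,200:360]
cv2.imwrite('pics/ca.png',cv2.resize(a,(690,330)[:2] if 0 else (782,374),interpolation=cv2.INTER_CUBIC))
cv2.imwrite('pics/cb.png',cv2.resize(b,(480,600),interpolation=cv2.INTER_CUBIC))
```

```text
(no output)
```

View pics/ca.png

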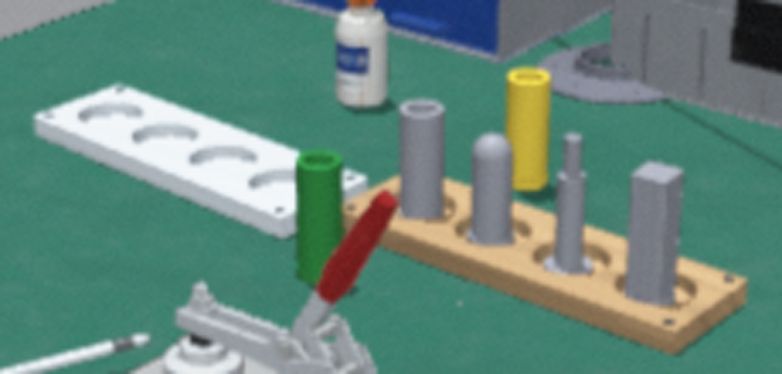

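View pics/cb.png

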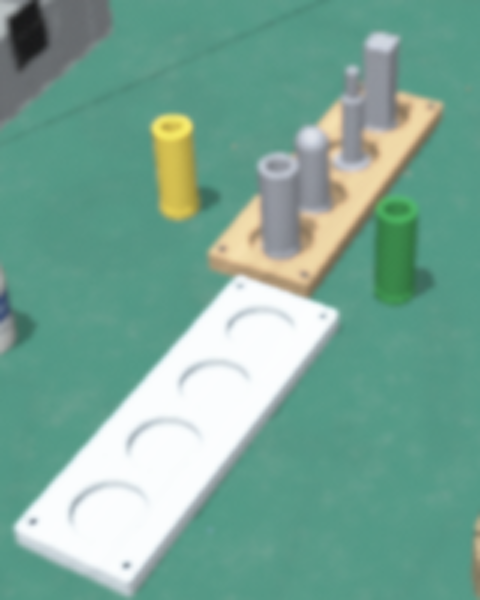

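The crops show grey steel pieces in the order sleeve, dome, pin, square. The sleeve's top is at ca (421,108) and cb (279,166). The green and yellow sleeves stand off the rack, so they are ruled out.

```bash
cat > h.py <<'E'
import numpy as np
from station import optics, read_state
def at(name,uv,z,info=None):
    i=info or optics.camera_info(name);K=np.array(i['camera_matrix']);E=np.array(i['extrinsics'])
    R,t=E[:3,:3],E[:3,3];d=R.T@np.linalg.solve(K,[*uv,1]);c=-R.T@t
    return (c+d*(z-c[2])/d[2])[:2]
def proj(name,P,info=None):
    i=info or optics.camera_info(name);E=np.array(i['extrinsics'])
    q=np.array(i['camera_matrix'])@(E[:3,:3]@np.array(P)+E[:3,3]);return q[:2]/q[2]
E
python3 - <<'E'
from h import *
A=lambda u,v:(230+u/3.4,200+v/3.4); B=lambda u,v:(200+u/3,155+v/3)
def p(l,*a): print(l,[np.round(x*1000,1).tolist() for x in a])
for l,uv in dict(mBR=(236,277),mFR=(338,318),mBL=(16,530),mFL=(131,583),wBL=(210,255),wFL=(310,283),wFR=(441,105)).items(): p(l,at('side',B(*uv),.014))
for l,uv in dict(mBL=(120,85),mFL=(36,121),mFR=(284,227),mBR=(367,180),wFL=(345,213),wFR=(672,340),wBR=(747,283)).items(): p('sc '+l,at('scene',A(*uv),.014))
p('sleeve',at('side',B(279,166),.076),at('scene',A(421,108),.076))
p('dome',at('side',B(312,140),.060),at('scene',A(492,152),.060))
p('pin',at('side',B(352,70),.088),at('scene',A(572,136),.088))
p('sq',at('side',B(382,42),.082),at('scene',A(656,172),.082))
p('green',at('side',B(397,207),.072),at('scene',A(320,158),.072))
p('yellow',at('side',B(172,126),.072),at('scene',A(529,75),.072))
p('bottle',at('scene',A(361,102),0),at('side',(195,270),0)); p('clampred',at('scene',A(385,200),.1),at('side',(431,170),.1))
i=optics.camera_info('wrist');s=read_state()
E=np.array(i['extrinsics']);print(np.round(i['camera_matrix'],1).tolist(),'cam in tool',s['tool_rot'].T@(-E[:3,:3].T@E[:3,3]-s['eef_pos']),'\n',np.round(E[:3,:3]@s['tool_rot'],3))
E
```

```text
mBR [[607.5, 33.4]]
mFR [[529.2, 40.6]]
mBL [[616.1, 268.2]]
mFL [[541.0, 271.1]]
wBL [[634.2, 21.0]]
wFL [[560.4, 17.9]]
wFR [[559.9, -213.5]]
sc mBL [[615.7, 261.9]]
sc mFL [[536.3, 258.6]]
sc mFR [[521.8, 23.8]]
sc mBR [[602.1, 27.7]]
sc wFL [[558.3, 8.2]]
sc wFR [[549.6, -218.8]]
sc wBR [[628.7, -218.0]]
sleeve [[598.3, -15.1], [595.6, -19.0]]
dome [[601.6, -70.8], [599.7, -67.4]]
pin [[595.7, -124.1], [592.8, -125.3]]
sq [[595.5, -176.7], [592.2, -178.8]]
green [[512.8, -12.9], [511.9, -13.9]]
yellow [[688.5, -29.6], [685.7, -32.3]]
bottle [[722.2, 132.9], [729.9, 146.4]]
clampred [[446.9, -113.2], [382.6, -239.7]]
[[404.7, 0.0, 320.1], [0.0, 404.7, 241.1], [0.0, 0.0, 1.0]] cam in tool [ 0.06505622 -0.00222708 -0.16054184] 
 [[-0.     1.    -0.001]
 [-0.972 -0.001 -0.233]
 [-0.233  0.001  0.972]]
```

```bash
cat >> h.py <<'E'
def go(targets,s=None):
    "targets: (x,y,z[m],heading deg of tool x); prints shift mm in tool axes + turn deg about tool z"
    s=s or read_state();R=s['tool_rot'];h0=np.degrees(np.arctan2(R[1,0],R[0,0]))
    print('pos',np.round(s['eef_pos']*1000,1),'h',round(h0,1),'t',s['t'],'tilt',np.round(R[:,2],3))
    for x,y,z,h in targets: print(np.round(R.T@(np.array([x,y,z])-s['eef_pos'])*1000,1), 'turn z',round(-(h-h0),1))
E
python3 - <<'E'
from h import *
for n,uv in dict(left=(243,125),front=(455,178),fr=(500,178)).items(): print(n,at('side',uv,0))
for n,uv in dict(top_r=(515,110),top_l=(245,80)).items(): print(n,at('side',uv,.1))
go([(0.27,-.45,.24,35),(.40,-.28,.24,55),(.52,-.16,.24,75),(.595,-.10,.23,90)])
E
```

```text
left [ 0.9768422  -0.42215146]
front [ 0.34365297 -0.39688927]
fr [ 0.2423116 -0.4445559]
top_r [ 0.25437277 -0.63216758]
top_l [ 1.0127339  -0.50962907]
pos [ 205.2 -589.9  224.9] h 19.2 t 0.1 tilt [-0.     0.001 -1.   ]
[ 107.1 -110.9  -14.9] turn z -15.8
[ 285.8 -228.7  -14.8] turn z -35.8
[ 438.6 -302.6  -14.7] turn z -55.8
[ 529.1 -334.6   -4.7] turn z -70.8
```

Request:
servo_tool --series '[70,36,-37,-5,0,0,-5,70,72,-74,-10,0,0,-10,70,107,-111,-15,0,0,-16,70,155,-145,-15,0,0,-24,70,200,-174,-15,0,0,-31]' --force 25

```text
t: 0.72
eef_pos: [0.3376, -0.3585, 0.2406]
tool_rot: [[0.637, 0.771, 0.0], [0.771, -0.637, 0.0], [0.0, -0.0, -1.0]]
contact_force: [0.9, -0.2, 0.9]
opening: 0.701
grip_force: 0.0
```

```bash
python3 -c "
from h import *
go([(.52,-.16,.24,75),(.595,-.10,.23,90)])"
```

```text
pos [ 337.6 -358.5  240.6] h 50.4 t 0.725 tilt [ 0.  0. -1.]
[269.2  14.    0.6] turn z -24.6
[363.2  33.6  10.6] turn z -39.6
```

Request:
servo_tool --series '[70,60,3,0,0,0,-8,70,120,6,0,0,0,-16,70,180,10,0,0,0,-24,70,240,15,4,0,0,-32,70,300,24,8,0,0,-39]'

```text
t: 1.35
eef_pos: [0.5486, -0.1434, 0.2324]
tool_rot: [[0.01, 1.0, -0.0], [1.0, -0.01, -0.0], [-0.0, -0.0, -1.0]]
contact_force: [1.9, -1.1, 0.7]
opening: 0.701
grip_force: 0.0
```

```bash
python3 -c "
from h import *
go([(.595,-.10,.23,90),(.575,.14,.23,90)])"
```

```text
pos [ 548.6 -143.4  232.4] h 89.4 t 1.35 tilt [-0. -0. -1.]
[43.9 46.   2.4] turn z -0.6
[283.7  23.6   2.4] turn z -0.6
```

Request:
servo_tool --series '[70,44,46,2,0,0,-0.6,70,44,46,2,0,0,-0.6,70,44,46,2,0,0,-0.6]'

```text
t: 1.72
eef_pos: [0.5936, -0.1018, 0.2299]
tool_rot: [[0.003, 1.0, -0.002], [1.0, -0.003, -0.0], [-0.0, -0.002, -1.0]]
contact_force: [0.4, -1.0, -0.3]
opening: 0.7
grip_force: 0.0
```

Run:
```python
from h import *
import cv2,json
s=read_state();i=optics.camera_info('wrist');im=optics.camera('wrist')
cv2.imwrite('pics/w1.png',im[:,:,::-1])
json.dump({k:np.array(v).tolist() for k,v in i.items() if k in('camera_matrix','extrinsics')},open('w1.json','w'))
go([(.575,.14,.23,90)],s)
```

```text
pos [ 593.6 -101.8  229.9] h 89.8 t 1.725 tilt [-0.002 -0.    -1.   ]
[241.7 -19.3  -0. ] turn z -0.2
```

View pics/w1.png

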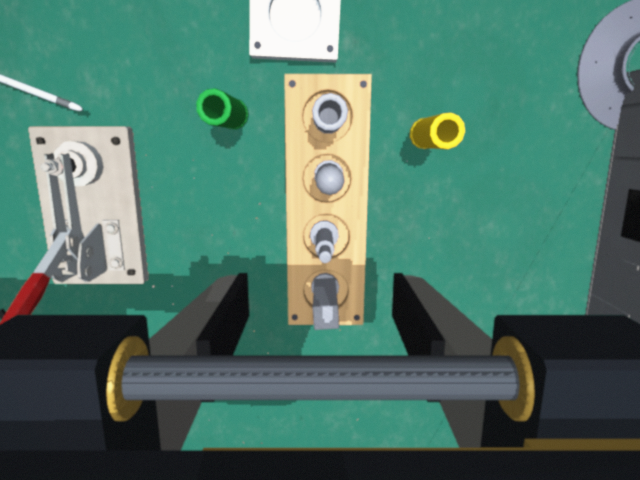

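Wrist view: wooden rack corners are at (285,73), (371,73), (365,325) and (289,325). Tops: sleeve (330,112), dome (329,179), pin (325,254), square (326,316). Now the aluminium rack.

Request:
servo_tool --series '[70,50,-4,0,0,0,0,70,100,-8,0,0,0,0,70,150,-12,0,0,0,0,70,170,-19,0,0,0,0,70,170,-19,0,0,0,0]'

```text
t: 2.4
eef_pos: [0.5751, 0.0679, 0.2308]
tool_rot: [[0.003, 1.0, -0.0], [1.0, -0.003, -0.0], [-0.0, -0.0, -1.0]]
contact_force: [0.1, -0.8, 0.1]
opening: 0.694
grip_force: 0.0
```

Run:
```python
from h import *
import cv2,json
s=read_state();i=optics.camera_info('wrist');im=optics.camera('wrist')
cv2.imwrite('pics/w2.png',im[:,:,::-1])
json.dump({k:np.array(v).tolist() for k,v in i.items() if k in('camera_matrix','extrinsics')},open('w2.json','w'))
w=json.load(open('w1.json'))
f=lambda uv,z:print(uv,np.round(at('',uv,z,w)*1000,1))
for uv in [(285,73),(371,73),(365,325),(289,325)]: f(uv,.014)
f((330,112),.076);f((329,179),.060);f((325,254),.088);f((326,316),.082)
go([],s)
```

```text
(285, 73) [562.5  25.2]
(371, 73) [637.3  24.9]
(365, 325) [ 637.5 -212.5]
(289, 325) [ 560.9 -212.2]
(330, 112) [600.3 -11.8]
(329, 179) [600.  -62.5]
(325, 254) [ 596.4 -117.7]
(326, 316) [ 597.3 -172.2]
pos [575.1  67.9 230.8] h 89.8 t 2.4 tilt [-0. -0. -1.]
```

View pics/w2.png

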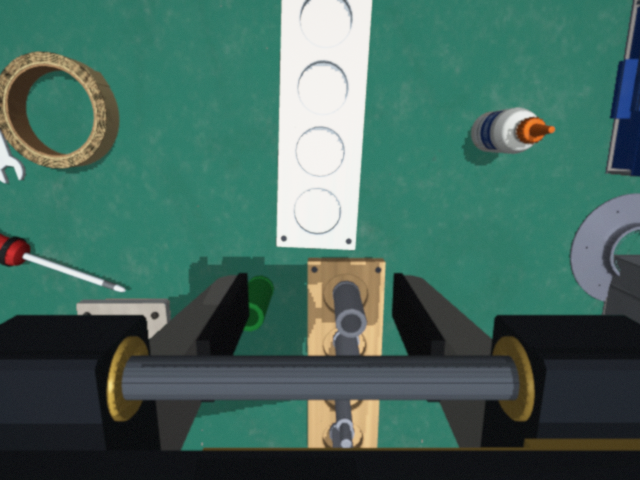

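Run:
```python
from h import *
import json
w=json.load(open('w2.json'))
f=lambda uv,z:print(uv,np.round(at('',uv,z,w)*1000,1))
for uv in [(326,20),(323,87),(320,152),(317,212),(277,247),(355,249),(308,259),(385,261)]: f(uv,.014)
f((350,321),.076)
for P in ((.59785,-.017,.076),(.575,.145,.014)): print([np.round(proj(n,P),1) for n in('scene','side')])
```

```text
(326, 20) [580.  236.8]
(323, 87) [577.3 183.3]
(320, 152) [574.5 127.6]
(317, 212) [571.5  72.3]
(277, 247) [532.8  38.4]
(355, 249) [608.   36.1]
(308, 259) [562.6  26.3]
(385, 261) [637.3  24. ]
(350, 321) [599.3 -10.2]
[array([353.7, 231.2]), array([293.6, 209.9])]
[array([288.6, 242.9]), array([264.9, 289.5])]
```

Run:
```python
from h import *
i=optics.camera_info('wrist');s=read_state();R=s['tool_rot'];p=s['eef_pos']
for x in(.01,-.01):
  for y in (-.032,.032,-.05,.05):print(x,y,np.round(proj('',p+R@[x,y,.011],i),1))
go([(.598,-.0135,.15,91)],s)
```

```text
0.01 -0.032 [250.1 275.9]
0.01 0.032 [393.8 275.8]
0.01 -0.05 [209.7 275.9]
0.01 0.05 [434.2 275.8]
-0.01 -0.032 [251.9 317.6]
-0.01 0.032 [392.  317.5]
-0.01 -0.05 [212.5 317.6]
-0.01 0.05 [431.3 317.4]
pos [575.5  67.2 230.7] h 89.8 t 2.45 tilt [ 0.    -0.001 -1.   ]
[-80.5  22.8  80.8] turn z -1.2
```

Request:
servo_tool --series '[65,-30,8,25,0,0,0,65,-60,16,50,0,0,0,65,-80,23,85,0,0,0,65,-81,23,120,0,0,0,65,-81,23,120,0,0,0]'

```text
t: 3.08
eef_pos: [0.5965, -0.015, 0.1083]
tool_rot: [[0.006, 1.0, -0.005], [1.0, -0.006, -0.0], [-0.0, -0.005, -1.0]]
contact_force: [-0.4, 0.4, 0.9]
opening: 0.653
grip_force: 0.0
```

Run:
```python
from h import *
import cv2
s=read_state();i=optics.camera_info('wrist');im=optics.camera('wrist');sc=optics.camera('scene')
a=cv2.resize(im[150:400,200:450],(400,400));b=cv2.resize(sc[190:290,300:400],(400,400),interpolation=cv2.INTER_CUBIC)
cv2.imwrite('pics/w3.png',np.hstack([a,b])[:,:,::-1])
for y in (-.014,-.011): print(proj('',(.599,y,.076),i))
print(proj('',s['eef_pos']+s['tool_rot']@[.01,-.03,.011],i));go([(.599,-.014,.036,90)],s)
```

```text
[327.14959654 279.47241698]
[327.1355477  273.77291698]
[254.70153085 275.95731476]
pos [596.5 -15.  108.3] h 89.7 t 3.075 tilt [-0.005 -0.    -1.   ]
[ 1.   2.9 72.2] turn z -0.3
```

View pics/w3.png

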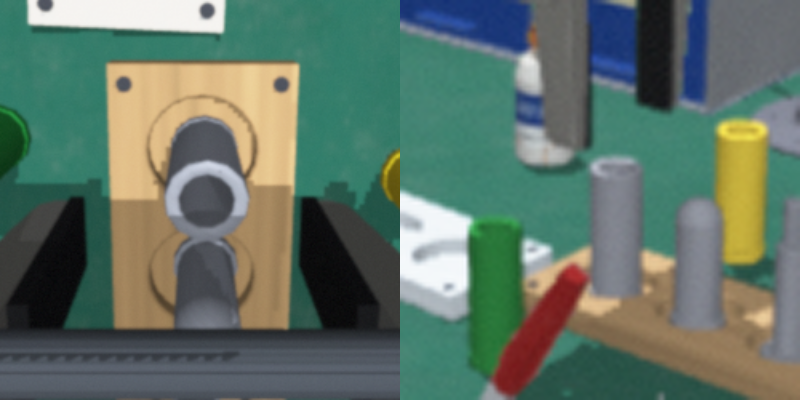

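Request:
servo_tool --series '[65,1.5,3,36,0,0,0,65,1.5,3,72,0,0,0,65,1.5,3,72,0,0,0,65,1.5,3,72,0,0,0,20,1.5,3,72,0,0,0]' --force 35

```text
t: 3.8
eef_pos: [0.603, -0.0114, 0.0407]
tool_rot: [[0.004, 1.0, 0.003], [1.0, -0.004, -0.0], [-0.0, 0.003, -1.0]]
contact_force: [-0.4, 1.2, -0.5]
opening: 0.564
grip_force: 0.0
```

Request:
servo_tool --series '[0,0,0,0,0,0,0,0,0,0,0,0,0,0,0,0,0,0,0,0,0,0,0,0,0,0,0,0]'

```text
t: 4.3
eef_pos: [0.6017, -0.0114, 0.0389]
tool_rot: [[0.004, 1.0, 0.0], [1.0, -0.004, 0.0], [0.0, 0.0, -1.0]]
contact_force: [-1.0, -0.4, 5.5]
opening: 0.282
grip_force: 35.0
```

Request:
servo_tool --series '[0,0,0,-10,0,0,0,0,0,0,-40,0,0,0,0,0,0,-70,0,0,0,0,20,6,-70,0,0,0,0,40,12,-70,0,0,0]'

```text
t: 4.92
eef_pos: [0.6138, 0.0299, 0.1081]
tool_rot: [[0.004, 1.0, -0.0], [1.0, -0.004, 0.0], [0.0, -0.0, -1.0]]
contact_force: [0.1, -0.2, 0.2]
opening: 0.277
grip_force: 35.0
```

```bash
python3 -c "
from h import *
go([(.5715,.067,.085,93),(.5715,.067,.040,93)])"
```

```text
pos [613.8  29.9 108.1] h 89.8 t 4.925 tilt [-0.  0. -1.]
[ 36.9 -42.4  23.1] turn z -3.2
[ 36.9 -42.4  68.1] turn z -3.2
```

Request:
servo_tool --series '[0,20,-21,0,0,0,-1.5,0,39,-42,0,0,0,-3,0,39,-42,0,0,0,-3,0,39,-42,25,0,0,-3,0,39,-42,45,0,0,-3]'

```text
t: 5.55
eef_pos: [0.5724, 0.0681, 0.0622]
tool_rot: [[-0.049, 0.999, -0.0], [0.999, 0.049, -0.0], [-0.0, -0.0, -1.0]]
contact_force: [0.6, 0.0, -1.5]
opening: 0.281
grip_force: 35.0
```

Run:
```python
from h import *
import cv2
s=read_state();i=optics.camera_info('wrist');im=optics.camera('wrist');sc=optics.camera('scene');sd=optics.camera('side')
f=lambda m,u,v,w:cv2.resize(m[v:v+w,u:u+w],(400,400),interpolation=cv2.INTER_CUBIC)
cv2.imwrite('pics/w4.png',np.hstack([f(sd,230,210,90),f(sc,270,200,90)])[:,:,::-1])
go([(.5715,.0705,.0405,93),(.5715,.0705,.0385,93)],s)
```

```text
pos [572.4  68.1  62.2] h 92.8 t 5.55 tilt [-0. -0. -1.]
[ 2.4 -0.8 21.7] turn z -0.2
[ 2.4 -0.8 23.7] turn z -0.2
```

View pics/w4.png

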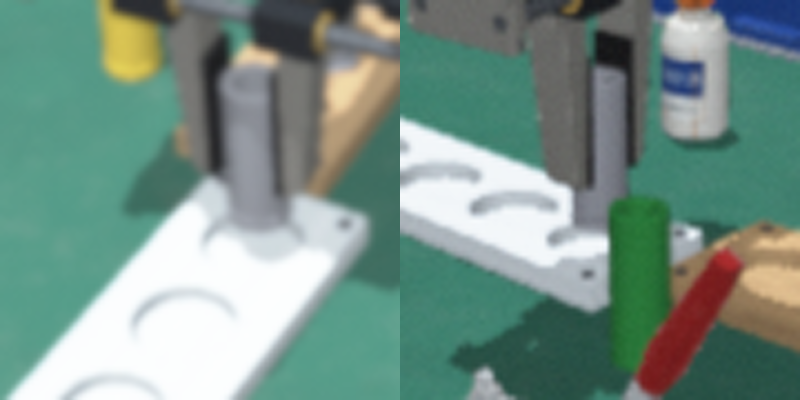

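Run:
```python
from h import *
print(at('side',(230+265/4.444,210+238/4.444),.030),at('side',(230+254/4.444,210+243/4.444),.014))
print(at('side',(230+250/4.444,210+83/4.444),.0993),at('scene',(270+205/4.444,200+75/4.444),.0993))
```

```text
[0.55774635 0.08063646] [0.56886824 0.07060279]
[0.56918143 0.06674417] [0.56558386 0.0533211 ]
```

Request:
servo_tool --series '[0,2,-1,12,0,0,0,0,2,-1,20,0,0,0,0,2,-1,22,0,0,0,0,2,-1,23,0,0,0,0,2,-1,23,0,0,0]'

```text
t: 6.32
eef_pos: [0.571, 0.0697, 0.0408]
tool_rot: [[-0.049, 0.999, 0.0], [0.999, 0.049, 0.0], [0.0, 0.0, -1.0]]
contact_force: [-0.4, -1.0, -0.5]
opening: 0.282
grip_force: 35.0
```

Request:
servo_tool --series '[0,0,0,1,0,0,0,0,0,0,2,0,0,0,0,0,0,2,0,0,0]'

```text
t: 6.7
eef_pos: [0.571, 0.0697, 0.0389]
tool_rot: [[-0.048, 0.999, 0.0], [0.999, 0.048, 0.0], [0.0, 0.0, -1.0]]
contact_force: [-0.6, -0.1, 3.1]
opening: 0.282
grip_force: 35.0
```

Request:
servo_tool --series '[40,0,0,0,0,0,0,65,0,0,0,0,0,0,65,0,0,0,0,0,0,65,0,0,-30,0,0,0,65,0,0,-75,0,0,0]'

```text
t: 7.32
eef_pos: [0.5697, 0.0696, 0.1131]
tool_rot: [[-0.049, 0.999, -0.003], [0.999, 0.049, -0.0], [-0.0, -0.003, -1.0]]
contact_force: [0.2, -0.0, -0.4]
opening: 0.648
grip_force: 0.0
```

```bash
python3 -c "
from h import *
go([(.5995,-.0655,.12,90.2),(.5995,-.0655,.0385,90.2)])"
```

```text
pos [569.7  69.6 113.1] h 92.8 t 7.325 tilt [-0.003 -0.    -1.   ]
[-136.3   23.2   -6.9] turn z 2.6
[-136.3   23.5   74.6] turn z 2.6
```

Request:
servo_tool --series '[65,-45,8,-7,0,0,1,65,-90,16,-7,0,0,2,65,-136,23,-7,0,0,2.6,65,-136,23,0,0,0,2.6,65,-136,23,0,0,0,2.6]'

```text
t: 7.95
eef_pos: [0.5995, -0.0647, 0.1127]
tool_rot: [[-0.003, 1.0, -0.002], [1.0, 0.003, 0.0], [0.001, -0.002, -1.0]]
contact_force: [-1.1, 0.4, 0.2]
opening: 0.65
grip_force: 0.0
```

Run:
```python
from h import *
import cv2
s=read_state();i=optics.camera_info('wrist');im=optics.camera('wrist')
f=lambda m,u,v,w:cv2.resize(m[v:v+w,u:u+w],(400,400),interpolation=cv2.INTER_CUBIC)
cv2.imwrite('pics/w5.png',np.hstack([f(im,225,0,190),f(im,225,170,190)])[:,:,::-1])
for y in (-.0655,-.0625): print(proj('',(.5995,y,.060),i))
go([(.5995,-.0655,.0385,90.2)],s)
```

```text
[321.70996575 270.5172733 ]
[321.72727667 265.30907275]
pos [599.5 -64.7 112.7] h 90.1 t 7.95 tilt [-0.002  0.    -1.   ]
[-0.8  0.1 74.2] turn z -0.1
```

View pics/w5.png

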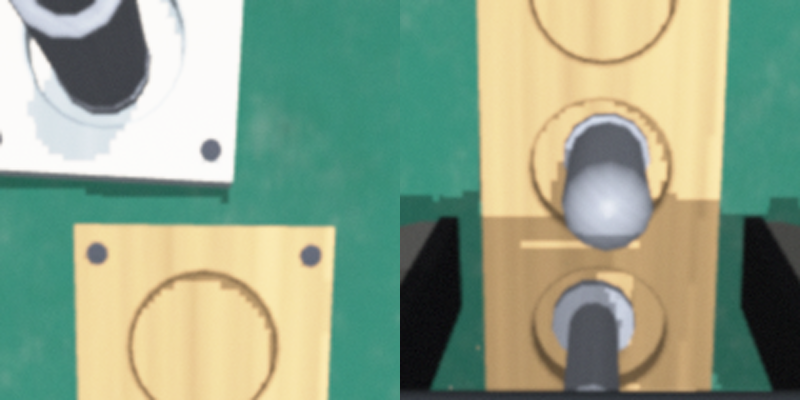

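Request:
servo_tool --series '[65,0.5,1,37,0,0,0,65,0.5,1,74,0,0,0,65,0.5,1,74,0,0,0,65,0.5,1,74,0,0,0,20,0.5,1,74,0,0,0]'

```text
t: 8.62
eef_pos: [0.6025, -0.0643, 0.0413]
tool_rot: [[-0.004, 1.0, 0.003], [1.0, 0.004, -0.0], [-0.0, 0.003, -1.0]]
contact_force: [-0.3, 0.6, 0.5]
opening: 0.562
grip_force: 0.0
```

Request:
servo_tool --series '[0,0,0,0,0,0,0,0,0,0,0,0,0,0,0,0,0,0,0,0,0,0,0,0,0,0,0,0]'

```text
t: 9.12
eef_pos: [0.6015, -0.0646, 0.0399]
tool_rot: [[-0.003, 1.0, 0.0], [1.0, 0.003, -0.0], [-0.0, 0.0, -1.0]]
contact_force: [-1.0, -0.8, 3.4]
opening: 0.251
grip_force: 35.0
```

Request:
servo_tool --series '[0,0,0,-10,0,0,0,0,0,0,-40,0,0,0,0,0,0,-80,0,0,0,0,25,-3,-100,0,0,0,0,60,-8,-100,0,0,0]'

```text
t: 9.75
eef_pos: [0.5945, -0.0045, 0.1421]
tool_rot: [[-0.002, 1.0, 0.004], [1.0, 0.002, -0.0], [-0.0, 0.004, -1.0]]
contact_force: [0.2, -1.1, -1.9]
opening: 0.246
grip_force: 35.0
```

```bash
python3 -c "
from h import *
go([(.5745,.126,.06,93),(.5745,.126,.040,93)])"
```

```text
pos [594.5  -4.5 142.1] h 90.1 t 9.75 tilt [ 0.004 -0.    -1.   ]
[130.6 -20.1  82. ] turn z -2.9
[130.6 -20.1 102. ] turn z -2.9
```

Request:
servo_tool --series '[0,45,-7,0,0,0,-1,0,90,-14,0,0,0,-2,0,130,-20,0,0,0,-3,0,130,-20,30,0,0,-3,0,130,-20,75,0,0,-3]'

```text
t: 10.38
eef_pos: [0.574, 0.1265, 0.0655]
tool_rot: [[-0.057, 0.998, 0.004], [0.998, 0.057, 0.001], [0.001, 0.004, -1.0]]
contact_force: [0.0, 0.2, -2.1]
opening: 0.249
grip_force: 35.0
```

Request:
servo_tool --series '[0,0,0,0,0,0,0,0,0,0,0,0,0,0]'

```text
t: 10.62
eef_pos: [0.5734, 0.1254, 0.0658]
tool_rot: [[-0.055, 0.998, 0.001], [0.998, 0.055, 0.0], [0.0, 0.001, -1.0]]
contact_force: [-0.5, -0.0, -0.9]
opening: 0.254
grip_force: 35.0
```

```bash
python3 -c "
from h import *
go([(.5745,.126,.06,93),(.5745,.126,.041,93)])"
```

```text
pos [573.4 125.4  65.8] h 93.2 t 10.625 tilt [ 0.001  0.    -1.   ]
[0.6 1.1 5.8] turn z 0.2
[ 0.6  1.1 24.8] turn z 0.2
```

Request:
servo_tool --series '[0,0.5,1,12,0,0,0,0,0.5,1,21,0,0,0,0,0.5,1,24,0,0,0,0,0.5,1,25,0,0,0,0,0.5,1,26,0,0,0]'

```text
t: 11.25
eef_pos: [0.5735, 0.1259, 0.0398]
tool_rot: [[-0.055, 0.998, -0.001], [0.998, 0.055, -0.0], [-0.0, -0.001, -1.0]]
contact_force: [-7.9, -1.3, 21.8]
opening: 0.25
grip_force: 35.0
```

Request:
servo_tool --series '[0,0,0,0,0,0,0]'

```text
t: 11.38
eef_pos: [0.5735, 0.1259, 0.0398]
tool_rot: [[-0.056, 0.998, -0.0], [0.998, 0.056, -0.0], [-0.0, -0.0, -1.0]]
contact_force: [-5.2, -1.8, 12.3]
opening: 0.251
grip_force: 35.0
```

Request:
servo_tool --series '[40,0,0,-0.5,0,0,0,65,0,0,-0.5,0,0,0,65,0,0,-0.5,0,0,0,65,0,0,-40,0,0,0,65,0,0,-90,0,0,0]'

```text
t: 12.0
eef_pos: [0.5728, 0.1257, 0.1284]
tool_rot: [[-0.056, 0.998, -0.003], [0.998, 0.056, -0.001], [-0.0, -0.003, -1.0]]
contact_force: [0.5, 0.4, -0.5]
opening: 0.651
grip_force: 0.0
```

```bash
python3 -c "
from h import *
go([(.596,-.1195,.12,90.2),(.596,-.1195,.0395,90.2)])"
```

```text
pos [572.8 125.7 128.4] h 93.2 t 12.0 tilt [-0.003 -0.001 -1.   ]
[-246.1    9.6    8.5] turn z 3.0
[-246.1    9.8   89. ] turn z 3.0
```

Request:
servo_tool --series '[60,-50,2,0,0,0,0,60,-100,4,0,0,0,1,60,-150,6,0,0,0,2,60,-200,8,0,0,0,3,60,-246,10,5,0,0,3]'

```text
t: 12.62
eef_pos: [0.5977, -0.121, 0.1238]
tool_rot: [[-0.003, 1.0, 0.001], [1.0, 0.003, -0.0], [-0.0, 0.001, -1.0]]
contact_force: [-0.3, 0.1, -0.1]
opening: 0.599
grip_force: 0.0
```

Request:
servo_tool --series '[60,0,0,0,0,0,0,60,0,0,0,0,0,0]'

```text
t: 12.88
eef_pos: [0.5971, -0.1188, 0.1233]
tool_rot: [[-0.002, 1.0, -0.001], [1.0, 0.002, 0.0], [0.0, -0.001, -1.0]]
contact_force: [0.4, 0.1, 0.5]
opening: 0.601
grip_force: 0.0
```

Run:
```python
from h import *
import cv2
s=read_state();i=optics.camera_info('wrist');im=optics.camera('wrist')
f=lambda m,u,v,w:cv2.resize(m[v:v+w,u:u+w],(400,400),interpolation=cv2.INTER_CUBIC)
cv2.imwrite('pics/w6.png',np.hstack([f(im,225,0,190),f(im,225,170,190)])[:,:,::-1])
for y in (-.1205,-.1175): print(proj('',(.596,y,.088),i))
go([(.596,-.1195,.0395,90.2)],s)
```

```text
[319.60421455 282.58126389]
[319.6154555  276.99193831]
pos [ 597.1 -118.8  123.3] h 90.1 t 12.875 tilt [-0.001  0.    -1.   ]
[-0.7 -1.1 83.8] turn z -0.1
```

View pics/w6.png

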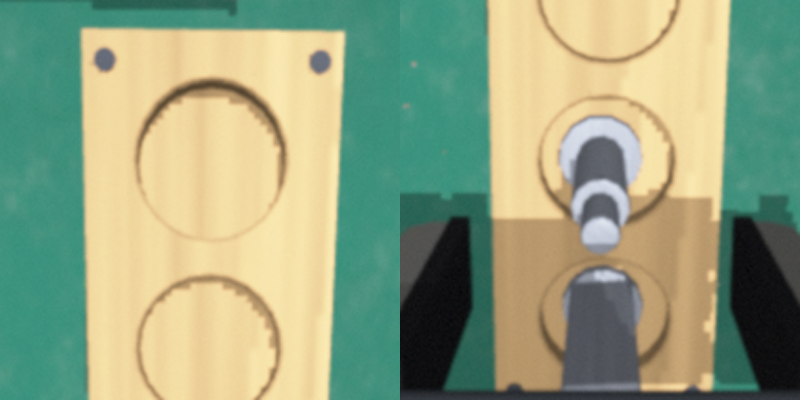

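Request:
servo_tool --series '[60,-1,-1,42,0,0,0,60,-1,-1,84,0,0,0,60,-1,-1,84,0,0,0,60,-1,-1,84,0,0,0,20,-1,-1,84,0,0,0]'

```text
t: 13.55
eef_pos: [0.5977, -0.12, 0.0415]
tool_rot: [[-0.004, 1.0, 0.003], [1.0, 0.004, -0.001], [-0.001, 0.003, -1.0]]
contact_force: [0.6, -0.4, -0.3]
opening: 0.515
grip_force: 0.0
```

Request:
servo_tool --series '[0,0,0,0,0,0,0,0,0,0,0,0,0,0,0,0,0,0,0,0,0,0,0,0,0,0,0,0,0,0,0,0,0,0,0]'

```text
t: 14.18
eef_pos: [0.5965, -0.1202, 0.0397]
tool_rot: [[-0.003, 1.0, 0.0], [1.0, 0.003, -0.0], [-0.0, 0.0, -1.0]]
contact_force: [-1.8, -0.2, 2.1]
opening: 0.166
grip_force: 35.0
```

Request:
servo_tool --series '[0,0,0,-10,0,0,0,0,0,0,-40,0,0,0,0,0,0,-80,0,0,0,0,25,-2,-100,0,0,0,0,70,-6,-100,0,0,0]'

```text
t: 14.8
eef_pos: [0.5915, -0.0506, 0.1421]
tool_rot: [[-0.001, 1.0, 0.004], [1.0, 0.001, -0.001], [-0.001, 0.004, -1.0]]
contact_force: [0.0, 0.7, -1.9]
opening: 0.167
grip_force: 35.0
```

```bash
python3 -c "
from h import *
go([(.577,.182,.065,93),(.577,.182,.040,93)])"
```

```text
pos [591.5 -50.6 142.1] h 90.1 t 14.8 tilt [ 0.004 -0.001 -1.   ]
[232.6 -14.6  76.9] turn z -2.9
[232.6 -14.7 101.9] turn z -2.9
```

Request:
servo_tool --series '[0,50,-3,0,0,0,-1,0,100,-6,0,0,0,-2,0,150,-9,0,0,0,-3,0,200,-12,0,0,0,-3,0,232,-15,0,0,0,-3]'

```text
t: 15.42
eef_pos: [0.574, 0.184, 0.14]
tool_rot: [[-0.057, 0.998, 0.0], [0.998, 0.057, 0.0], [0.0, 0.0, -1.0]]
contact_force: [0.5, 0.4, -0.1]
opening: 0.166
grip_force: 35.0
```

Request:
servo_tool --series '[0,0,0,30,0,0,0,0,0,0,75,0,0,0,0,0,0,75,0,0,0,0,0,0,75,0,0,0]'

```text
t: 15.92
eef_pos: [0.5751, 0.1819, 0.0659]
tool_rot: [[-0.055, 0.998, 0.001], [0.998, 0.055, 0.0], [0.0, 0.001, -1.0]]
contact_force: [0.5, 0.5, -0.8]
opening: 0.164
grip_force: 35.0
```

```bash
python3 -c "
from h import *
go([(.577,.182,.040,93)])"
```

```text
pos [575.1 181.9  65.9] h 93.2 t 15.925 tilt [ 0.001  0.    -1.   ]
[-0.   1.9 25.9] turn z 0.2
```

Request:
servo_tool --series '[0,0,2,12,0,0,0,0,0,2,21,0,0,0,0,0,2,24,0,0,0,0,0,2,25,0,0,0,0,0,2,26,0,0,0]'

```text
t: 16.55
eef_pos: [0.5762, 0.1818, 0.0396]
tool_rot: [[-0.056, 0.998, -0.001], [0.998, 0.056, -0.0], [-0.0, -0.001, -1.0]]
contact_force: [-6.8, -2.7, 17.7]
opening: 0.166
grip_force: 35.0
```

Request:
servo_tool --series '[0,0,0,0,0,0,0]'

```text
t: 16.68
eef_pos: [0.5763, 0.1818, 0.0397]
tool_rot: [[-0.056, 0.998, -0.0], [0.998, 0.056, -0.0], [-0.0, -0.0, -1.0]]
contact_force: [-4.8, -2.3, 10.6]
opening: 0.168
grip_force: 35.0
```

Request:
servo_tool --series '[40,0,0,-0.5,0,0,0,60,0,0,-0.5,0,0,0,60,0,0,-0.5,0,0,0,60,0,0,-40,0,0,0,60,0,0,-95,0,0,0]'

```text
t: 17.3
eef_pos: [0.5752, 0.1815, 0.1331]
tool_rot: [[-0.055, 0.998, -0.003], [0.998, 0.055, -0.001], [-0.001, -0.004, -1.0]]
contact_force: [0.4, 0.7, 0.1]
opening: 0.596
grip_force: 0.0
```

```bash
python3 -c "
from h import *
go([(.5965,-.1745,.125,90.2)])"
```

```text
pos [575.2 181.5 133.1] h 93.2 t 17.3 tilt [-0.003 -0.001 -1.   ]
[-356.7    1.5    8.4] turn z 3.0
```

Request:
servo_tool --series '[60,-55,0,0,0,0,0,60,-110,0,0,0,0,1,60,-165,1,0,0,0,2,60,-220,1,0,0,0,3,60,-275,1,0,0,0,3]'

```text
t: 17.92
eef_pos: [0.5927, -0.0944, 0.1336]
tool_rot: [[-0.003, 1.0, 0.0], [1.0, 0.003, 0.0], [0.0, 0.0, -1.0]]
contact_force: [1.6, 0.4, -0.1]
opening: 0.599
grip_force: 0.0
```

Request:
servo_tool --series '[60,-50,6,5,0,0,0,60,-82,6,5,0,0,0,60,-82,6,5,0,0,0,60,-82,6,5,0,0,0]'

```text
t: 18.42
eef_pos: [0.5987, -0.1739, 0.1284]
tool_rot: [[-0.003, 1.0, -0.0], [1.0, 0.003, 0.001], [0.001, -0.0, -1.0]]
contact_force: [0.5, -0.0, -0.1]
opening: 0.602
grip_force: 0.0
```

Run:
```python
from h import *
import cv2
s=read_state();i=optics.camera_info('wrist');im=optics.camera('wrist')
f=lambda m,u,v,w:cv2.resize(m[v:v+w,u:u+w],(400,400),interpolation=cv2.INTER_CUBIC)
cv2.imwrite('pics/w7.png',np.hstack([f(im,225,0,190),f(im,225,170,190)])[:,:,::-1])
for y in (-.1755,-.1725): print(proj('',(.5965,y,.082),i))
go([(.5965,-.1745,.0395,90.2)],s)
```

```text
[317.5108969  275.51651293]
[317.51709051 270.18042875]
pos [ 598.7 -173.9  128.4] h 90.2 t 18.425 tilt [-0.     0.001 -1.   ]
[-0.6 -2.2 88.9] turn z -0.0
```

View pics/w7.png

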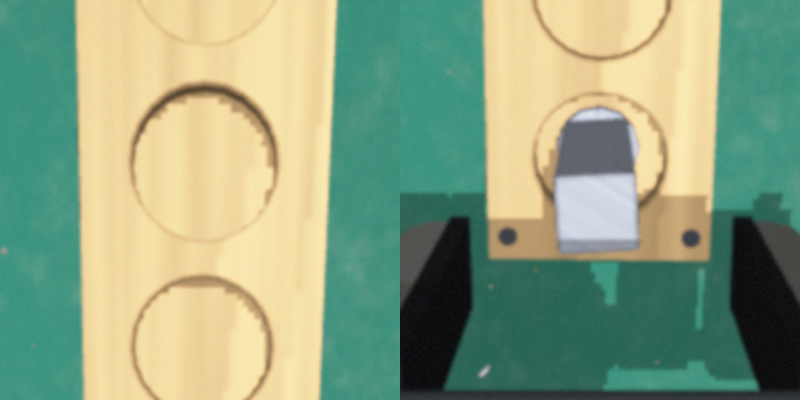

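Request:
servo_tool --series '[60,-0.5,-2,44,0,0,-2,60,-0.5,-2,88,0,0,-2,60,-0.5,-2,89,0,0,-2,60,-0.5,-2,89,0,0,-2,20,-0.5,-2,89,0,0,-2]'

```text
t: 19.1
eef_pos: [0.5984, -0.1751, 0.0416]
tool_rot: [[-0.038, 0.999, 0.003], [0.999, 0.039, -0.001], [-0.001, 0.003, -1.0]]
contact_force: [-0.5, -0.0, -0.5]
opening: 0.512
grip_force: 0.0
```

Request:
servo_tool --series '[0,0,0,0,0,0,0,0,0,0,0,0,0,0,0,0,0,0,0,0,0,0,0,0,0,0,0,0,0,0,0,0,0,0,0]'

```text
t: 19.73
eef_pos: [0.5972, -0.1752, 0.04]
tool_rot: [[-0.038, 0.999, 0.0], [0.999, 0.038, -0.0], [-0.0, 0.0, -1.0]]
contact_force: [-0.8, 0.5, 7.0]
opening: 0.227
grip_force: 35.0
```

Request:
servo_tool --series '[0,0,0,-10,0,0,0,0,0,0,-40,0,0,0,0,0,0,-80,0,0,0,0,25,0,-105,0,0,0,0,75,0,-105,0,0,0]'

```text
t: 20.35
eef_pos: [0.5957, -0.1009, 0.1474]
tool_rot: [[-0.036, 0.999, 0.005], [0.999, 0.036, -0.001], [-0.001, 0.005, -1.0]]
contact_force: [0.9, 0.8, -1.4]
opening: 0.225
grip_force: 35.0
```

```bash
python3 -c "
from h import *
go([(.580,.236,.065,93)])"
```

```text
pos [ 595.7 -100.9  147.4] h 92.0 t 20.35 tilt [ 0.005 -0.001 -1.   ]
[337.3  -4.1  81.9] turn z -1.0
```

Request:
servo_tool --series '[0,55,0,0,0,0,0,0,110,0,0,0,0,0,0,165,-1,0,0,0,0,0,220,-2,0,0,0,-1,0,275,-3,0,0,0,-1]'

```text
t: 20.98
eef_pos: [0.5802, 0.1762, 0.1449]
tool_rot: [[-0.056, 0.998, 0.0], [0.998, 0.056, -0.0], [-0.0, 0.0, -1.0]]
contact_force: [0.7, 0.6, -1.6]
opening: 0.229
grip_force: 35.0
```

Request:
servo_tool --series '[0,40,-1,0,0,0,0,0,62,-1,0,0,0,0,0,62,-1,40,0,0,0,0,62,-1,80,0,0,0,0,62,-1,80,0,0,0]'

```text
t: 21.6
eef_pos: [0.574, 0.2348, 0.062]
tool_rot: [[-0.055, 0.998, -0.006], [0.998, 0.055, -0.003], [-0.002, -0.006, -1.0]]
contact_force: [0.4, -0.2, -0.7]
opening: 0.227
grip_force: 35.0
```

Request:
servo_tool --series '[0,0,0,0,0,0,0,0,0,0,0,0,0,0]'

```text
t: 21.85
eef_pos: [0.5775, 0.2366, 0.0665]
tool_rot: [[-0.055, 0.998, 0.003], [0.998, 0.055, 0.001], [0.001, 0.003, -1.0]]
contact_force: [0.1, -0.9, -0.4]
opening: 0.227
grip_force: 35.0
```

```bash
python3 -c "
from h import *
go([(.580,.236,.04,93)])"
```

```text
pos [577.5 236.6  66.5] h 93.2 t 21.85 tilt [ 0.003  0.001 -1.   ]
[-0.7  2.4 26.5] turn z 0.2
```

Request:
servo_tool --series '[0,0,2,10,0,0,0,0,0,2,20,0,0,0,0,0,2,23,0,0,0,0,0,2,24,0,0,0,0,0,2,25,0,0,0]'

```text
t: 22.48
eef_pos: [0.5779, 0.2364, 0.04]
tool_rot: [[-0.056, 0.998, -0.001], [0.998, 0.056, -0.0], [-0.0, -0.001, -1.0]]
contact_force: [-4.3, -2.2, 10.8]
opening: 0.229
grip_force: 35.0
```

Request:
servo_tool --series '[0,0,0,1,0,0,0,0,0,0,1,0,0,0]'

```text
t: 22.72
eef_pos: [0.5779, 0.2364, 0.04]
tool_rot: [[-0.056, 0.998, -0.0], [0.998, 0.056, -0.0], [-0.0, -0.0, -1.0]]
contact_force: [-5.6, -2.3, 14.0]
opening: 0.228
grip_force: 35.0
```

Seated at the same height as it was picked up. Now I release, go up and back off to look.

Request:
servo_tool --series '[40,0,0,-1,0,0,0,60,0,0,-1,0,0,0,60,0,0,-1,0,0,0,60,0,0,-50,0,0,0,60,0,0,-105,0,0,0]'

```text
t: 23.35
eef_pos: [0.5774, 0.2362, 0.1436]
tool_rot: [[-0.056, 0.998, -0.002], [0.998, 0.056, -0.001], [-0.001, -0.002, -1.0]]
contact_force: [0.9, 0.8, 1.0]
opening: 0.601
grip_force: 0.0
```

Request:
servo_tool --series '[60,-50,0,-40,0,0,0,60,-100,0,-80,0,0,0,60,-110,0,-85,0,0,0,60,-110,0,-85,0,0,0,60,-110,0,-85,0,0,0]'

```text
t: 23.98
eef_pos: [0.5835, 0.1275, 0.227]
tool_rot: [[-0.056, 0.998, -0.002], [0.998, 0.056, -0.0], [0.0, -0.002, -1.0]]
contact_force: [-0.2, 0.3, -0.2]
opening: 0.598
grip_force: 0.0
```

Run:
```python
from h import *
import cv2
s=read_state();i=optics.camera_info('wrist');im=optics.camera('wrist');sd=optics.camera('side')
f=lambda m,u,v,w:cv2.resize(m[v:v+w,u:u+w],(400,400),interpolation=cv2.INTER_CUBIC)
cv2.imwrite('pics/w8.png',np.hstack([f(im,180,30,280),f(sd,200,200,160)])[:,:,::-1])
go([],s)
```

```text
pos [583.5 127.5 227. ] h 93.2 t 23.975 tilt [-0.002 -0.    -1.   ]
```

View pics/w8.png

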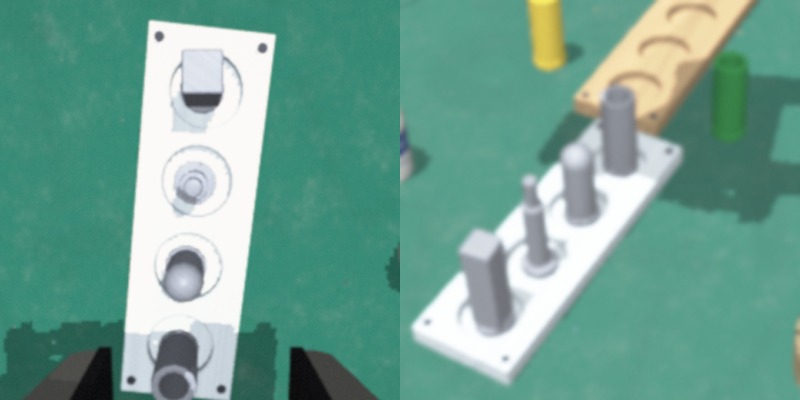

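The last view shows all four pieces upright in their pockets. From the left end they are square, pin, dome and sleeve, at about (205,85), (195,182), (187,268) and (178,350) in the left half. The gripper is clear of everything.

```bash
python3 -c "
from station import hand_in
print(hand_in())"
```

```text
the job is handed in; nothing more can be done
None
```

All four steel pieces are upright in the aluminium rack in reverse order (left to right: square post, stepped pin, dome plug, sleeve), nothing was dropped, the arm never went near the bottle or tape, and the job was handed in at about 24 s; the hand-in returned no verdict.

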